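# Slide the detachable handle onto the pan until its spring button clicks

## Task

Pick up the detachable pan handle and slide its open square end onto the steel stub of the low pan, pushing gently against the rubber washer until the spring button pops up through the slot in the handle's sleeve. Then let go, so that the handle stays locked on the pan by itself; do not force it and leave the other things alone.

Things in the scene. Friction and masses are not known exactly. Their poses are not given: they have to be found in the camera images.
- pan: Low round steel pan, 252 mm across, 54 mm high, held fast in a black rubber foot ring (282 mm across); it cannot move. Origin: centre of its underside, on the table. A square steel stub, 20 x 20 mm with a pyramid nose (last 8 mm, down to 12 x 12), points level along its +y axis (roughly to the robot's left), stub axis 40 mm above the table.
- socket (a point): On the stub's axis, centre of the front face of the dark bracket (34 x 34 mm) on the pan's wall, 144 mm from the pan's centre along +y, 40 mm above the table; axes as the pan's. The stub sticks out from here along +y; how far differs each time: its tip is 78 to 98 mm from this point (not measured: feel or see it). Pushing does not shift it.
- button (a joint): Wedge-shaped spring button in the stub's top, 8 mm wide, 6.5 mm high when up; its slope starts 26 mm behind the stub's tip, its upright rear face (pan side) is 40 mm behind the tip. Value in m: 0 fully up, grows as pressed, about 3.5 to 7 mm under the sleeve's wall, at most 8.5 mm. Spring 4 to 8 N, which also lifts the sleeve; climbing its slope the sleeve feels up to 8 N along the stub.
- handle: Detachable handle, 186 mm long, lying slot up. Hollow square steel sleeve 28.4 mm wide and high, 70 mm long, then a black rubbery grip 26 x 26 mm, 95 mm long, then a wire eye. Origin: middle of the underside, 80 mm from the open end. y runs along it: open end at y = -80 mm, black grip from y = -10 to +85 mm; grip it across x, on the black part, slot kept up. About 0.13 to 0.21 kg.
- mouth (a point): Centre of the handle's open end, on the sleeve's axis, 14.2 mm above the handle's underside; axes as the handle's. The sleeve is 22.4 x 22.4 mm inside (1.2 mm play each side of the stub). It goes on with this end leading towards the pan, handle axes parallel to the pan's. Finished, this point is about 18 to 38 mm from the socket point, according to how far the stub sticks out.
- slot (a point): Middle of the slot in the top of the sleeve, 29 mm behind the open end; slot 12 mm wide, 18 mm long, wall 3 mm. A square rubber spring washer (28 mm) sits on the stub, front face 58 mm behind the stub's tip. It yields 5 mm (5 N at first touch, 14 N at the bottom), then stops hard; the button pops up once it yields 2 mm, and stays up to its bottom. Over 24 N on the pan is too much.
- garlic: Bystander: a garlic bulb, 60 mm; leave it where it is. Origin: centre of its underside.
- tin: Bystander: a food tin, 76 mm across, 58 mm high; leave it where it is. Origin: centre of its underside.

How it is judged:
By the outcome, as a careful person would: the job done as asked, in the order asked, and still so for the second after the job is handed in, with the robot touching nothing.
It also fails if it takes over 64 s, if anything falls off the work surface, if the arm or the gripper's body presses on something with over 40 N, if the wrist force passes 120 N, or if a joint passes its speed limit or range.

## Robot

A 6-joint arm with a two-finger parallel gripper is mounted at the origin on a cart in front of the work surface, level with it; the furniture and walls round the work are solid. World frame = base frame: x ahead of the robot, y to its left, z up, the work surface at z = 0. Lengths are in mm, angles in rad, forces in N, time in s.
With the tool pointing down it reaches from about 275 to 825 mm from the base axis. Payload 4.9 kg.
Tool frame: the origin (TCP) lies at the very end of the fingers, on their centre line; the grasp point (between the pads) lies 19 mm behind it (ctrl.grip_depth is the distance from the TCP to the grasp point, in mm); z points along the fingers, y is the line along which they close (so a half turn about z gives the same grasp; the last joint's range is limited). The gripper opens to 85 mm and grips with 20 to 120 N. Pads are 22 mm wide; open, the fingers measure 114 mm over their backs; the gripper's body (76 mm by 85 mm) begins 54 mm behind the grasp point. The pads swing forward as they close: fully open they stand 13 mm farther back than shut.
Start: joints at [-1.387, 0.326, -0.193, 1.052, 0, 1.437], TCP at [171.875, -522.473, 198.581] pointing down, gripper open.
Joint ranges: [-2.65, 2.65], [-0.97, 1.79], [-1.3, 1.35], [-1.93, 2.1], [-1.47, 1.37], [-3.14, 3.14]. Speed limits (rad/s): [2.57, 2.57, 3.14, 3.14, 3.14, 3.14].

## Interface

Orientations are given as a unit quaternion [w, x, y, z].
In Python, from cell import ctrl gives the robot as it stands. The module is installed in compiled form; this text tells all that it offers.
- The arm moves only by the tool drive_tool, never from a script. Its argument "plan" is a list of rows, each a list of 7 numbers: the shift along the tool's x, y, z in units of 25 mm (1.0 is 25 mm), then the turn, a rotation vector about the tool's x, y, z in units of 8 degrees (1.0 is 8 degrees), then the finger opening in mm, from 0 to 85.4. A call has 1 to 10 rows; each row shifts and turns the commanded pose from where the row before left it, along the tool's axes as they then stand; what a row does not reach is not made up. A row lasts 1/8 s, in which the tool goes at most 62.5 mm and 10.7 degrees, less where a joint would pass 70% of its speed; a pose out of reach is approached as far as the arm can. A call is refused whole if a number of a shift passes 1 or a number of a turn 1, either way. A call with a gripper value outside its range is refused whole. The fingers move at their own pace and stop on an object; "force" is the grip in N (left out, the last holds). Time passes only in rows, so rows that do not move let the fingers close. It gives the time, the measured TCP pose, the force, the opening and the grip force at its end, in the units of the state.
- ctrl.sense(): the state, without advancing time (a new reading comes with each control period).
- ctrl.get_image(name): name is "scene" or "top"; returns the picture (400x640x3 uint8, red, green, blue); there is no depth.
- ctrl.calibration(name): a dict with "K" (3x3 intrinsics, pixels), "eye" and "orientation" of the camera in the world. Camera axes: x right, y down, z forward; pixel columns grow to the right and rows downward; lengths in mm; the calibration is good to about 2 mm. A picture is of the moment at which its call begins. calibration takes no time and is no camera call.
- ctrl.hand_in(): hands the job in; it is judged then, once.
The state is a dict: "clock": time; "q": joint angles; "joint_vel": joint speeds; "tau": joint torques, N m; "tcp_pos": TCP position; "ee_rot": TCP orientation; "force": force on the tool from outside, world axes, zero at the start; "torque": the same for the moment, N m; "width": finger opening in mm; "finger_force": force on a finger pad.
Only numpy, scipy, OpenCV 4.12 (cv2) and the standard library are available. Lean on these libraries where they do the work, as an engineer would, in place of code of your own. Each camera call takes 0.05 s, during which the arm holds its last target. There are 200 camera calls.

## Working session

There is one attempt and no reset: what is moved stays moved. The work goes in short steps, Python scripts to look and compute and a tool call to move; the robot and the scene stay as the last step left them, time stands still between calls to the robot, and variables do not carry over. Pictures are saved under pics/ and viewed, at most 10 in all, crops included, and the job is handed in when it is done.

Besides the shell and the picture viewer there is one more tool, called after "Emit:" as name(argument=value, ...) on one line, values as JSON. drive_tool: Moves the arm, as the interface text tells. Its arguments: {"type":"object","properties":{"plan":{"type":"array"},"force":{"type":"number"}},"required":["plan"]}

```bash
mkdir -p pics; python3 - <<'E'
from cell import ctrl
import cv2
for n in("scene","top"):
    im=ctrl.get_image(n); cv2.imwrite(f"pics/{n}0.png",im[:,:,::-1]); c=ctrl.calibration(n); print(n,c)
s=ctrl.sense(); print(s)
E
```

```text
scene {'K': array([[378.55770893,   0.        , 312.94360001],
       [  0.        , 378.55770893, 200.02101579],
       [  0.        ,   0.        ,   1.        ]]), 'eye': array([ 232.69060747, -578.26077073,  477.33598667]), 'orientation': array([-0.49858134,  0.83928476, -0.1922052 ,  0.1003738 ])}
top {'K': array([[430.42527961,   0.        , 312.61454916],
       [  0.        , 430.42527961, 197.88948796],
       [  0.        ,   0.        ,   1.        ]]), 'eye': array([ 489.34560658,  113.36475075, 1013.50172728]), 'orientation': array([-0.01455265,  0.71678515, -0.69651046,  0.0296725 ])}
{'clock': 0.1, 'q': array([-1.38719008e+00,  3.26860195e-01, -1.93501537e-01,  1.05198579e+00,
        5.44892158e-06,  1.43658768e+00]), 'joint_vel': array([ 1.17085692e-03, -1.69347715e-03,  3.82757586e-03, -1.02891211e-06,
        4.44244015e-04, -6.28420825e-04]), 'tau': array([ 1.35406710e-03, -4.44239080e+01,  2.63037783e+01,  7.89992278e-03,
       -3.59794933e-05,  2.51127481e-06]), 'tcp_pos': array([ 171.77276254, -521.88412207,  197.87867861]), 'ee_rot': array([-7.75427850e-04,  9.87400461e-01,  1.58239464e-01, -1.64307423e-05]), 'force': array([ 0.72989465, -0.39703606, -0.13625344]), 'torque': array([-0.00360749,  0.00596889, -0.03487196]), 'finger_force': 0.0, 'width': 85.14138562162}
```

View pics/scene0.png

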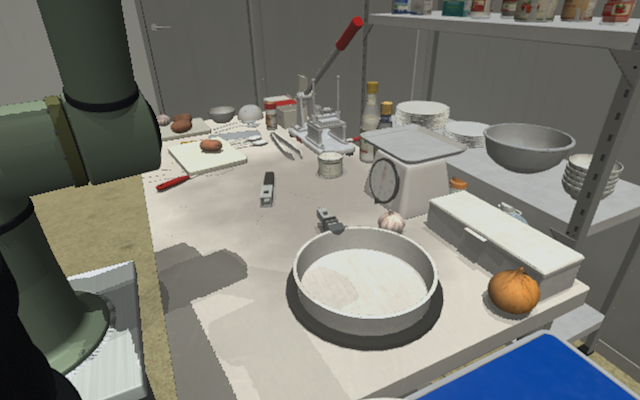

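View pics/top0.png

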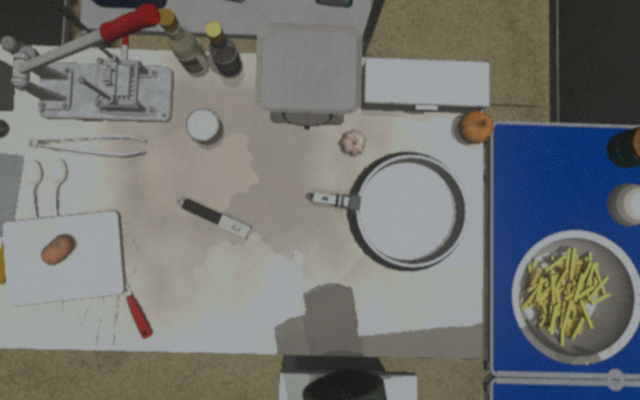

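The top picture shows the pan at about (410,211), its stub tip near (307,198), and the handle from (180,202) to its open end near (250,232). I'll enlarge this area.

```bash
python3 - <<'E'
import cv2
im=cv2.imread("pics/top0.png")
cv2.imwrite("pics/c1.png",cv2.resize(im[160:270,170:370],None,fx=4,fy=4,interpolation=cv2.INTER_CUBIC))
a=cv2.imread("pics/scene0.png")
cv2.imwrite("pics/c2.png",cv2.resize(a[160:260,250:410],None,fx=5,fy=5,interpolation=cv2.INTER_CUBIC))
E
```

```text
(no output)
```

View pics/c1.png

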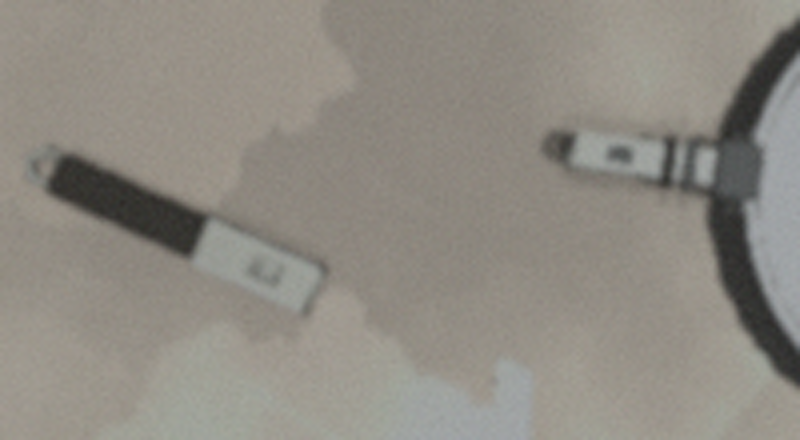

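View pics/c2.png

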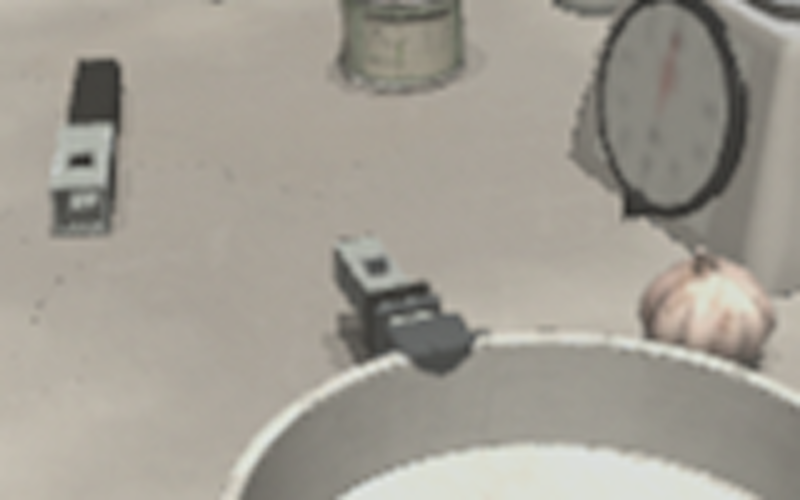

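The top crop shows the handle lying with its slot up: grip end (56,170), grip/sleeve joint (200,237), mouth (316,287). The stub runs from its tip (543,146) past the nose base (570,150), button (620,153) and washer (668,160) to the bracket at (720,165).

```bash
cat > h.py <<'E'
from cell import ctrl
import numpy as np, cv2
from scipy.spatial.transform import Rotation as R
def cam(n):
    c=ctrl.calibration(n); return c["K"],c["eye"],R.from_quat(c["orientation"],scalar_first=True).as_matrix()
def world(n,uv,z):
    K,e,M=cam(n); d=M@np.linalg.inv(K)@[uv[0],uv[1],1]; return e+d*(z-e[2])/d[2]
def pix(n,p):
    K,e,M=cam(n); q=K@M.T@(np.asarray(p)-e); return q[:2]/q[2]
def crop(u,v,ox,oy,f): return [ox+(u+.5)/f-.5, oy+(v+.5)/f-.5]
E
python3 - <<'E'
from h import *
np.set_printoptions(precision=1,suppress=True)
c=lambda u,v:crop(u,v,170,160,4)
s=lambda u,v:crop(u,v,250,160,5)
print("handle top view:")
P={}
for k,u,z in [("gripend",(56,170),27.2),("joint",(200,237),28.4),("mouthtop",(315,286),28.4),("slot",(265,272),28.4)]:
    P[k]=world("top",c(*u),z);print(k,P[k])
d=P["gripend"]-P["mouthtop"];print("ang",np.arctan2(d[1],d[0]),np.linalg.norm(d))
print("scene: joint",world("scene",s(91,124),28.4),"mouth",world("scene",s(80,191),28.4),"gripend",world("scene",s(99,60),27.2))
print("stub")
for k,u,z in [("tip",(544,146),40),("nosebase",(570,150.5),50),("button",(620,153),52),("s2",(655,158.5),50)]:
    print(k,world("top",c(*u),z))
print("scene tip-edge top",world("scene",s(355,240),50))
g=cv2.GaussianBlur(cv2.cvtColor(cv2.imread("pics/top0.png"),cv2.COLOR_BGR2GRAY).astype(np.float32),(0,0),.7)
c0=world("top",[410,210],54)[:2]
for it in range(3):
    pts=[]
    for a in np.linspace(0,2*np.pi,120,endpoint=False):
        rr=np.arange(117,136,.5)
        q=np.array([pix("top",[c0[0]+r*np.cos(a),c0[1]+r*np.sin(a),54]) for r in rr],np.float32)
        v=cv2.remap(g,q[:,0][None],q[:,1][None],cv2.INTER_LINEAR)[0]
        gr=np.gradient(v); i=gr.argmin()
        if gr[i]<-3: pts.append(c0+rr[i]*np.array([np.cos(a),np.sin(a)]))
    pts=np.array(pts); 
    A=np.c_[2*pts,np.ones(len(pts))]; w=np.ones(len(pts))
    for _ in range(10):
        x=np.linalg.lstsq(A*w[:,None],(pts**2).sum(1)*w,rcond=None)[0]; c0=x[:2]; r=np.sqrt(x[2]+c0@c0)
        w=1/(1+(np.hypot(*(pts-c0).T)-r)**2)
    print(c0,r,len(pts))
E
```

```text
handle top view:
gripend [533.1 386.9  27.2]
joint [497.3 303.4  28.4]
mouthtop [471.3 237.2  28.4]
slot [478.5 265.8  28.4]
ang 1.1793794015796029 161.97199640777484
scene: joint [497.  298.2  28.4] mouth [467.4 229.2  28.4] gripend [528.9 377.   27.2]
stub
tip [554.2 109.3  40. ]
nosebase [551.4  94.7  50. ]
button [550.7  66.7  52. ]
s2 [548.3  46.9  50. ]
scene tip-edge top [551.9  88.5  50. ]Traceback (most recent call last):
  File "<stdin>", line 21, in <module>
  File "h.py", line 9, in pix
    K,e,M=cam(n); q=K@M.T@(np.asarray(p)-e); return q[:2]/q[2]
          ~~~^^^
  File "h.py", line 5, in cam
    c=ctrl.calibration(n); return c["K"],c["eye"],R.from_quat(c["orientation"],scalar_first=True).as_matrix()
ValueError: time passes only in moves, steps and waits
```

```bash
sed -i 's/^def cam/import functools\n@functools.cache\ndef cam/' h.py
python3 - <<'E'
from h import *
np.set_printoptions(precision=1,suppress=True)
g=cv2.GaussianBlur(cv2.cvtColor(cv2.imread("pics/top0.png"),cv2.COLOR_BGR2GRAY).astype(np.float32),(0,0),.7)
c0=world("top",[410,210],54)[:2]
for it in range(3):
    pts=[]
    for a in np.linspace(0,2*np.pi,120,endpoint=False):
        rr=np.arange(117,136,.5)
        q=np.array([pix("top",[c0[0]+r*np.cos(a),c0[1]+r*np.sin(a),54]) for r in rr],np.float32)
        v=cv2.remap(g,np.ascontiguousarray(q[:,:1].T),np.ascontiguousarray(q[:,1:].T),cv2.INTER_LINEAR)[0]
        gr=np.gradient(v); i=gr.argmin()
        if gr[i]<-3: pts.append(c0+rr[i]*np.array([np.cos(a),np.sin(a)]))
    pts=np.array(pts); 
    A=np.c_[2*pts,np.ones(len(pts))]; w=np.ones(len(pts))
    for _ in range(10):
        x=np.linalg.lstsq(A*w[:,None],(pts**2).sum(1)*w,rcond=None)[0]; c0=x[:2]; r=np.sqrt(x[2]+c0@c0)
        w=1/(1+(np.hypot(*(pts-c0).T)-r)**2)
    print(c0,r,len(pts))
for n,y in [("nosebase",(551.4,94.7)),("s2",(548.3,46.9)),("btn",(550.7,66.7)),("tip",(554.2,109.3))]:
    d=np.array(y)-c0; print(n,np.arctan2(d[1],d[0])-np.pi/2,np.linalg.norm(d))
E
```

```text
[ 529.  -128.9] 125.95146282559597 77
[ 529.1 -128.7] 125.9828875936804 80
[ 528.9 -128.9] 125.92047467508446 80
nosebase -0.10007642277627227 224.7519464721428
s2 -0.10963724345422499 176.88947749470967
btn -0.11075046479932316 196.83331994561988
tip -0.10561702285567298 239.56231939442426
```

Emit:
drive_tool(plan=[[0, 0, 0, 0, 0, -1, 60], [0, 0, 0, 0, 0, -1, 60], [0, 0, 0, 0, 0, -1, 60], [0, 0, 0, 0, 0, -1, 60], [0, 0, 0, 0, 0, -1, 60], [0, 0, 0, 0, 0, -1, 60], [0, 0, 0, 0, 0, -0.17, 60], [1, 0, 0, 0, 0, 0, 60], [1, 0, 0, 0, 0, 0, 60], [1, 0, 0, 0, 0, 0, 60]], force=40)

```text
clock: 1.35
tcp_pos: [200.7, -452.3, 198.3]
ee_rot: [-0.0, 0.832, 0.555, 0.0]
force: [0.2, 1.1, 0.3]
width: 60.2
finger_force: 0.0
```

Emit:
drive_tool(plan=[[1, 0, 0, 0, 0, 0, 60], [1, 0, 0, 0, 0, 0, 60], [1, 0, 0, 0, 0, 0, 60], [1, 0, 0, 0, 0, 0, 60], [1, 0, 0, 0, 0, 0, 60], [1, 0, 0, 0, 0, 0, 60], [1, 0, 0, 0, 0, 0, 60], [1, 0, 0, 0, 0, 0, 60], [1, 0, 0, 0, 0, 0, 60], [1, 0, 0, 0, 0, 0, 60]])

```text
clock: 2.6
tcp_pos: [296.0, -221.2, 198.5]
ee_rot: [-0.0, 0.832, 0.555, 0.0]
force: [0.3, 0.3, -0.5]
width: 60.3
finger_force: 0.0
```

Emit:
drive_tool(plan=[[1, 0, 0, 0, 0, 0, 60], [1, 0, 0, 0, 0, 0, 60], [1, 0, 0, 0, 0, 0, 60], [1, 0, 0, 0, 0, 0, 60], [1, 0, 0, 0, 0, 0, 60], [1, 0, 0, 0, 0, 0, 60], [1, 0, 0, 0, 0, 0, 60], [1, 0, 0, 0, 0, 0, 60], [1, 0, 0, 0, 0, 0, 60], [1, 0, 0, 0, 0, 0, 60]])

```text
clock: 3.85
tcp_pos: [391.4, 9.9, 198.5]
ee_rot: [-0.0, 0.832, 0.555, -0.0]
force: [0.7, 0.2, 0.3]
width: 59.6
finger_force: 0.0
```

Emit:
drive_tool(plan=[[1, 0, 0.5, 0, 0, 0, 60], [1, 0, 0.5, 0, 0, 0, 60], [1, 0, 0.5, 0, 0, 0, 60], [1, 0, 0.5, 0, 0, 0, 60], [1, 0, 0.5, 0, 0, 0, 60], [1, 0, 0.5, 0, 0, 0, 60], [1, 0, 0.5, 0, 0, 0, 60], [1, 0, 0.5, 0, 0, 0, 60], [1, 0, 0, 0, 0, 0, 60], [0, 0, 0, 0, 0, 0, 60]])

```text
clock: 5.1
tcp_pos: [477.5, 218.0, 98.2]
ee_rot: [0.0, 0.831, 0.556, 0.0]
force: [-1.0, 0.5, -0.5]
width: 60.1
finger_force: 0.0
```

```bash
cat >> h.py <<'E'
def togo(t,yaw):
    s=ctrl.sense(); M=R.from_quat(s["ee_rot"],scalar_first=True)
    d=M.inv().apply(np.array(t)-s["tcp_pos"])/25
    T=R.from_euler("zx",[yaw,np.pi]); r=(M.inv()*T).as_rotvec(degrees=True)/8
    print("t",s["clock"],"tcp",s["tcp_pos"].round(1),"togo",d.round(3),r.round(3),"F",s["force"].round(1),"T",s["torque"].round(2),"w",round(s["width"],1),round(s["finger_force"],1))
E
python3 - <<'E'
from h import *
togo([505.7,322,60],1.1794)
im=ctrl.get_image("top"); cv2.imwrite("pics/t1.png",cv2.resize(im[160:270,170:370,::-1],None,fx=4,fy=4,interpolation=cv2.INTER_CUBIC))
E
```

```text
t 5.1 tcp [477.5 218.   98.2] togo [ 4.275 -0.542  1.529] [-0.    -0.    16.897] F [-1.   0.5 -0.5] T [ 0.03 -0.01 -0.  ] w 60.1 0.0
```

Emit:
drive_tool(plan=[[0.95, -0.15, 0, 0, 0, 0, 60], [0.95, -0.15, 0, 0, 0, 0, 60], [0.95, -0.14, 0.4, 0, 0, 0, 60], [0.95, -0.1, 0.4, 0, 0, 0, 60], [0.47, 0, 0.7, 0, 0, 0, 60], [0, 0, 0, 0, 0, 0, 60]])

```text
clock: 5.9
tcp_pos: [504.0, 319.8, 59.3]
ee_rot: [-0.0, 0.831, 0.556, -0.002]
force: [-0.3, -0.1, 0.4]
width: 59.9
finger_force: 0.0
```

```bash
sed -i 's/"zx"/"ZX"/' h.py
python3 - <<'E'
from h import *
togo([505.7,322,4],1.1794)
im=ctrl.get_image("scene"); cv2.imwrite("pics/s1.png",cv2.resize(im[130:260,210:370,::-1],None,fx=5,fy=4.5,interpolation=cv2.INTER_CUBIC))
E
```

```text
t 5.9 tcp [504.  319.8  59.3] togo [0.114 0.032 2.21 ] [-0.015  0.021 -0.003] F [-0.3 -0.1  0.4] T [-0.04  0.03 -0.04] w 59.9 0.0
```

View pics/s1.png

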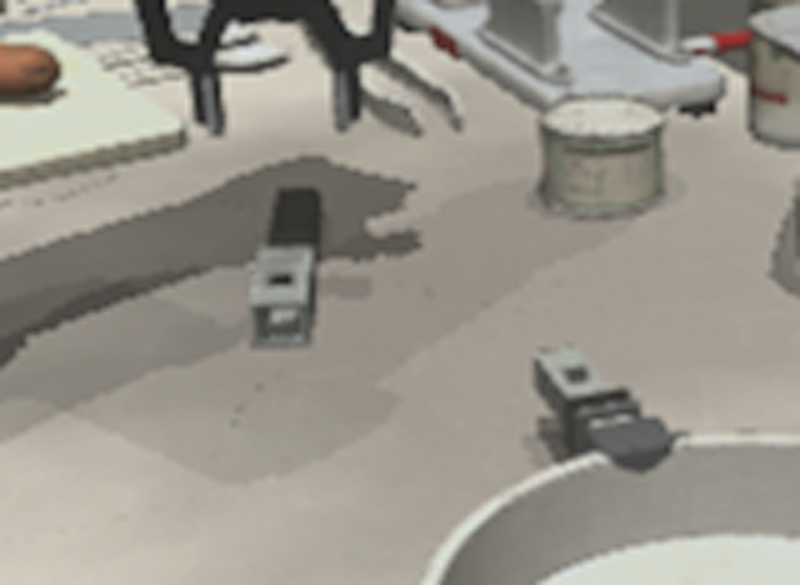

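The picture shows the open fingers at (207,130) and (345,128), on either side of the line of the black grip at (295,215). I'll go down and close.

Emit:
drive_tool(plan=[[0.1, 0.03, 0.6, 0, 0, 0, 60], [0, 0, 0.6, 0, 0, 0, 60], [0, 0, 0.5, 0, 0, 0, 60], [0, 0, 0.3, 0, 0, 0, 60], [0, 0, 0.2, 0, 0, 0, 60], [0, 0, 0, 0, 0, 0, 60]])

```text
clock: 6.7
tcp_pos: [506.9, 322.8, 5.8]
ee_rot: [-0.0, 0.831, 0.556, -0.0]
force: [0.6, -0.7, 0.2]
width: 60.1
finger_force: 0.0
```

Emit:
drive_tool(plan=[[0, 0, 0, 0, 0, 0, 40], [0, 0, 0, 0, 0, 0, 30], [0, 0, 0, 0, 0, 0, 15], [0, 0, 0, 0, 0, 0, 15], [0, 0, 0, 0, 0, 0, 15], [0, 0, 0, 0, 0, 0, 15]], force=40)

```text
clock: 7.45
tcp_pos: [507.0, 322.8, 6.1]
ee_rot: [-0.0, 0.831, 0.556, -0.0]
force: [0.0, 0.1, 0.2]
width: 15.5
finger_force: 0.0
```

```bash
python3 - <<'E'
from h import *
togo([505.7,322,4],1.1794)
im=ctrl.get_image("top"); cv2.imwrite("pics/t2.png",cv2.resize(im[160:270,170:370,::-1],None,fx=4,fy=4,interpolation=cv2.INTER_CUBIC))
E
```

```text
t 7.45 tcp [507.  322.8   6.1] togo [-0.051 -0.037  0.083] [-0.    -0.    -0.001] F [0.  0.1 0.2] T [-0.    0.02 -0.05] w 15.5 0.0
```

View pics/t2.png

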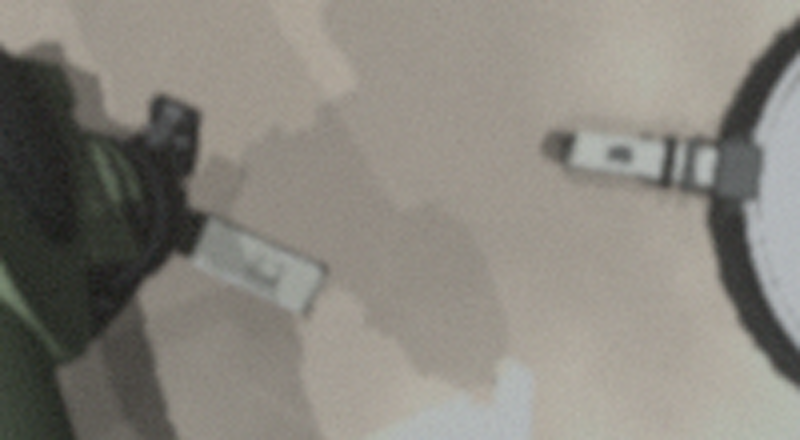

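The fingers report 15.5 mm and no grip force, but the handle hasn't moved (mouth still at (316,287)). I'll check from the side.

```bash
python3 - <<'E'
from h import *
im=ctrl.get_image("scene"); cv2.imwrite("pics/s2.png",cv2.resize(im[140:240,210:330,::-1],None,fx=6,fy=5.5,interpolation=cv2.INTER_CUBIC))
togo([505.7,322,4],1.1794)
E
```

```text
t 7.55 tcp [507.  322.8   6.1] togo [-0.052 -0.037  0.082] [-0.     0.    -0.001] F [-0.2 -0.3 -0.2] T [-0.02 -0.03 -0.02] w 15.1 0.0
```

View pics/s2.png

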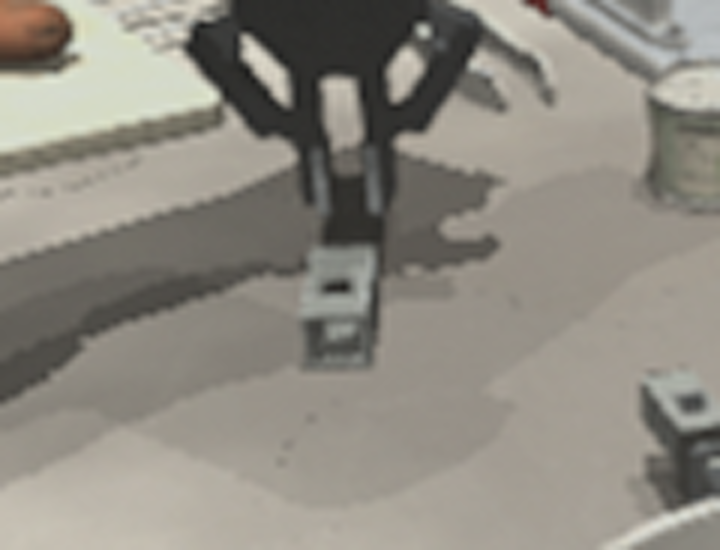

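The fingers at (318,210) and (375,210) are right at the black grip, so the readings look odd. I'll project the TCP into the image to check.

```bash
python3 - <<'E'
from h import *
def sp(p): u=pix("scene",p); return ((u-[210,140])*[6,5.5]).round()
for z in (6,15,25,35): print(z,sp([507,322.8,z]))
d=np.array([.381,.925,0]);x=np.array([.925,-.381,0]); j=np.array([497.3,303.4,0])
for y in (-70,0,22,95):
  for w in (-13,13): print(y,w,[sp(j+d*y+x*w+[0,0,z]) for z in (0,27)])
for w in (-13,-8,8,13): print("tcp w",w,sp(np.array([507,322.8,6])+x*w))
for n,u in (("top",(200,237)),):print(crop(*u,170,160,4), pix("top",[507,322.8,6]),pix("top",[507,322.8,27]))
E
```

```text
6 [354. 261.]
15 [352. 245.]
25 [351. 227.]
35 [349. 208.]
-70 -13 [array([309., 363.]), array([303., 311.])]
-70 13 [array([370., 360.]), array([365., 309.])]
0 -13 [array([320., 292.]), array([315., 244.])]
0 13 [array([377., 290.]), array([373., 241.])]
22 -13 [array([323., 272.]), array([318., 224.])]
22 13 [array([380., 270.]), array([375., 222.])]
95 -13 [array([333., 210.]), array([329., 163.])]
95 13 [array([387., 208.]), array([382., 161.])]
tcp w -13 [326. 262.]
tcp w -8 [336. 261.]
tcp w 8 [371. 260.]
tcp w 13 [382. 260.]
[219.625, 218.875] [213.29390291 214.60161329] [211.37789948 214.38554091]
```

Emit:
drive_tool(plan=[[0, 0, 0, 0, 0, 0, 8], [0, 0, 0, 0, 0, 0, 8]], force=40)

```text
clock: 7.8
tcp_pos: [507.0, 322.8, 6.1]
ee_rot: [-0.0, 0.831, 0.556, -0.0]
force: [-0.5, 0.1, 0.5]
width: 8.1
finger_force: 0.0
```

```bash
python3 - <<'E'
from h import *
for p in ([504,319.8,59.3],[504,319.8,72],[504,319.8,85]): print((pix("scene",p)-[210,130])*[5,4.5])
t=[507,322.8]
for z in (6,33,80): print(z,(pix("top",t+[z])-[170,160])*4)
print([ (world("scene",[210+347/6,140+212/5.5],z)).round(1) for z in (6,20,33)])
print(ctrl.grip_depth, ctrl.sense()["q"].round(4))
E
```

```text
[283.54069619 181.66528643]
[281.5865837 162.1079472]
[279.56159719 141.8412797 ]
6 [173.17561165 218.40645318]
33 [163.26138507 217.28840167]
80 [144.63052845 215.18735453]
[array([522.8, 378.1,   6. ]), array([514.2, 349.7,  20. ]), array([506.2, 323.3,  33. ])]
18.700000000000003 [ 0.4442  0.6039 -0.2864  0.6806  0.      2.4065]
```

The picture puts the fingertips at about z = 33, while the reported TCP is at z = 6. With no contact on closing, they really are above the grip. I'll trust what I see, open, go down carefully and watch the force.

Emit:
drive_tool(plan=[[0, 0, 0, 0, 0, 0, 55], [0, 0, 0, 0, 0, 0, 55], [0, 0, 0, 0, 0, 0, 55], [0, 0, 0.2, 0, 0, 0, 55], [0, 0, 0.2, 0, 0, 0, 55], [0, 0, 0.2, 0, 0, 0, 55], [0, 0, 0, 0, 0, 0, 55]])

```text
clock: 8.68
tcp_pos: [506.5, 322.6, -9.7]
ee_rot: [-0.0, 0.831, 0.556, -0.001]
force: [-0.5, 0.6, 0.6]
width: 54.8
finger_force: 0.0
```

```bash
python3 - <<'E'
from h import *
togo([505.7,322,4],1.1794)
im=ctrl.get_image("scene"); cv2.imwrite("pics/s3.png",cv2.resize(im[140:240,210:330,::-1],None,fx=6,fy=5.5,interpolation=cv2.INTER_CUBIC))
E
```

```text
t 8.675 tcp [506.5 322.6  -9.7] togo [-0.034 -0.021 -0.546] [-0.006  0.007 -0.001] F [-0.5  0.6  0.6] T [-0.    0.   -0.04] w 54.8 0.0
```

View pics/s3.png

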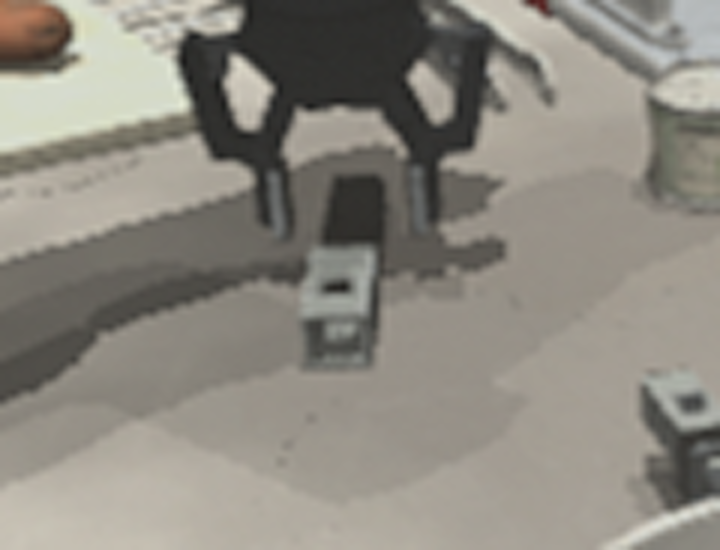

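The tips at (283,235) and (420,233) are at about z = 20, and there is no force at a reported z of -9.7. So the reported z is about 25–28 mm too low. I'll go down another 11 mm and close.

Emit:
drive_tool(plan=[[0, 0, 0.15, 0, 0, 0, 55], [0, 0, 0.15, 0, 0, 0, 55], [0, 0, 0.15, 0, 0, 0, 55], [0, 0, 0, 0, 0, 0, 55], [0, 0, 0, 0, 0, 0, 35], [0, 0, 0, 0, 0, 0, 20], [0, 0, 0, 0, 0, 0, 15], [0, 0, 0, 0, 0, 0, 15], [0, 0, 0, 0, 0, 0, 15]], force=45)

```text
clock: 9.85
tcp_pos: [507.1, 323.1, -19.8]
ee_rot: [-0.0, 0.831, 0.556, 0.0]
force: [-1.5, 0.1, 5.1]
width: 24.4
finger_force: 45.5
```

```bash
python3 - <<'E'
from h import *
togo([505.7,322,4],1.1794)
im=ctrl.get_image("scene"); cv2.imwrite("pics/s4.png",cv2.resize(im[140:240,210:330,::-1],None,fx=6,fy=5.5,interpolation=cv2.INTER_CUBIC))
E
```

```text
t 9.85 tcp [507.1 323.1 -19.8] togo [-0.061 -0.036 -0.951] [ 0.    -0.004  0.   ] F [-1.5  0.1  5.1] T [0.03 0.48 0.03] w 24.4 45.5
```

Emit:
drive_tool(plan=[[0, 0, -0.3, 0, 0, 0, 15], [0, 0, -0.5, 0, 0, 0, 15], [0, 0, -0.5, 0, 0, 0, 15], [0, 0, -0.3, 0, 0, -0.5, 15], [0, 0, 0, 0, 0, -0.5, 15], [0, 0, 0, 0, 0, -0.5, 15], [0, 0, 0, 0, 0, -0.5, 15], [0, 0, 0, 0, 0, -0.05, 15], [0, 0, 0, 0, 0, 0, 15]])

```text
clock: 11.02
tcp_pos: [507.3, 322.9, 20.3]
ee_rot: [0.0, 0.744, 0.669, 0.0]
force: [0.3, 0.9, -2.7]
width: 25.0
finger_force: 44.6
```

```bash
python3 - <<'E'
from h import *
togo([565.7,217.2,6],1.465)
E
```

```text
t 11.025 tcp [507.3 322.9  20.3] togo [-3.956  2.772  0.571] [ 0.003 -0.001 -0.003] F [ 0.3  0.9 -2.7] T [-0.02  0.   -0.  ] w 25.0 44.6
```

Emit:
drive_tool(plan=[[0, 0.5, 0, 0, 0, 0, 15], [-0.5, 0.6, 0, 0, 0, 0, 15], [-0.7, 0.6, 0, 0, 0, 0, 15], [-0.8, 0.6, 0, 0, 0, 0, 15], [-0.8, 0.4, 0.1, 0, 0, 0, 15], [-0.7, 0.07, 0.2, 0, 0, 0, 15], [-0.45, 0, 0.27, 0, 0, 0, 15], [0, 0, 0, 0, 0, 0, 15], [0, 0, 0, 0, 0, 0, 15]])

```text
clock: 12.15
tcp_pos: [565.3, 217.9, 5.6]
ee_rot: [-0.0, 0.743, 0.669, 0.0]
force: [-0.3, -0.8, -1.6]
width: 24.9
finger_force: 44.7
```

```bash
python3 - <<'E'
from h import *
togo([565.7,217.2,6],1.465)
im=ctrl.get_image("top"); cv2.imwrite("pics/t5.png",cv2.resize(im[165:235,235:375,::-1],None,fx=5.7,fy=5.7,interpolation=cv2.INTER_CUBIC))
im=ctrl.get_image("scene"); cv2.imwrite("pics/s5.png",cv2.resize(im[170:250,270:370,::-1],None,fx=7,fy=7,interpolation=cv2.INTER_CUBIC))
a=cv2.imread("pics/t5.png");b=cv2.imread("pics/s5.png")[:,:700]
cv2.imwrite("pics/m5.png",cv2.resize(np.vstack([a[:, :798],cv2.copyMakeBorder(b,0,0,0,98,cv2.BORDER_CONSTANT)]),None,fx=.0+1,fy=1)[:600+359]); print(a.shape,b.shape)
E
```

```text
t 12.15 tcp [565.3 217.9   5.6] togo [-0.026  0.019 -0.016] [-0.001 -0.003  0.009] F [-0.3 -0.8 -1.6] T [ 0.   -0.02 -0.01] w 24.9 44.7
(399, 798, 3) (560, 700, 3)
```

View pics/t5.png

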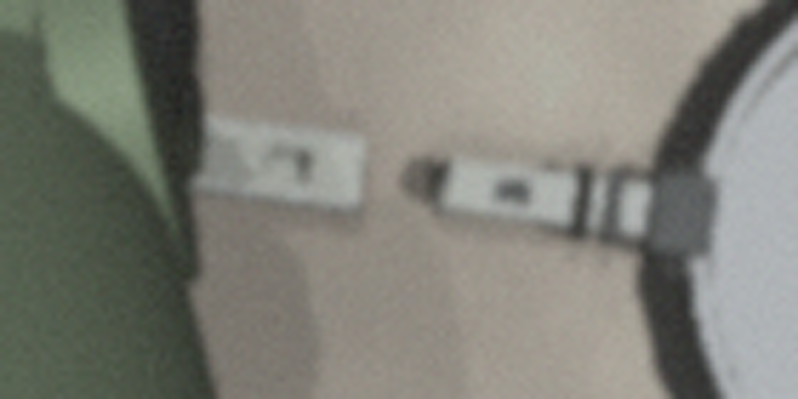

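The top view shows the sleeve from (205,153) to its mouth at (362,170), and the stub from nose (410,180) through button (513,191) to washer (583,202). They look close to collinear. I'll measure both centre lines to sub-pixel accuracy.

```bash
python3 - <<'E'
from h import *
np.set_printoptions(precision=2,suppress=True)
g=np.mean([cv2.cvtColor(ctrl.get_image("top"),cv2.COLOR_RGB2GRAY).astype(float) for _ in range(6)],0)
np.save("g.npy",g)
def line(c0,c1,cv,z):
    W=[]
    for u in range(c0,c1):
        m=cv(u); r=np.arange(int(m)-10,int(m)+11); p=np.interp(np.arange(m-10,m+10,.1),r,g[r,u]); x=np.arange(m-10,m+10,.1)
        d=np.gradient(p); h=len(x)//2; a=x[:h][d[:h].argmax()]; b=x[h:][d[h:].argmin()]
        # sub-pixel edges: gradient centroid
        def ce(i,s):
            k=slice(max(i-12,0),i+13); w=np.clip(s*d[k],0,None); return (w*x[k]).sum()/w.sum()
        a=ce(d[:h].argmax(),1); b=ce(h+d[h:].argmin(),-1)
        W.append([*world("top",[u,(a+b)/2],z)[:2],b-a])
    W=np.array(W); f=np.polyfit(W[:,1],W[:,0],1); res=W[:,0]-np.polyval(f,W[:,1])
    k=abs(res)<1.5; f=np.polyfit(W[k,1],W[k,0],1); print("yaw",-np.arctan(f[0]),"x at y=90,120:",np.polyval(f,[90,120]),"res",res[k].std(),"width px",np.median(W[:,2]),k.sum(),len(k)); return f
c=lambda u,v:crop(u,v,235,165,5.7)
hv=lambda u: 165+ (153+(( (u-235)*5.7)-205)*.108)/5.7
sv=lambda u: 165+ (184.5+(((u-235)*5.7)-445)*.096)/5.7
a=line(273,297,hv,54.2); b=line(315,334,sv,50)
# along-axis: column profile on centre lines
for n,fv,r in(("sleeve",hv,range(290,306)),("stub",sv,range(300,345))):
    print(n,[(u,int(g[int(round(fv(u)))-1:int(round(fv(u)))+2,u].mean())) for u in r])
E
```

```text
yaw -0.10130365357205175 x at y=90,120: [552.69 555.74] res 0.31386886690480637 width px 12.64822290549401 21 24
yaw -0.1210582621014549 x at y=90,120: [553.47 557.12] res 0.3100904599201115 width px 8.537065333247256 16 19
sleeve [(290, 154), (291, 161), (292, 163), (293, 167), (294, 170), (295, 173), (296, 173), (297, 167), (298, 151), (299, 139), (300, 141), (301, 146), (302, 147), (303, 147), (304, 143), (305, 123)]
stub [(300, 142), (301, 146), (302, 148), (303, 148), (304, 140), (305, 123), (306, 106), (307, 99), (308, 98), (309, 92), (310, 77), (311, 76), (312, 97), (313, 132), (314, 162), (315, 174), (316, 175), (317, 175), (318, 176), (319, 175), (320, 171), (321, 154), (322, 128), (323, 111), (324, 105), (325, 111), (326, 108), (327, 125), (328, 156), (329, 172), (330, 176), (331, 176), (332, 177), (333, 176), (334, 170), (335, 144), (336, 89), (337, 73), (338, 110), (339, 151), (340, 151), (341, 115), (342, 96), (343, 117), (344, 155)]
```

View pics/s5.png

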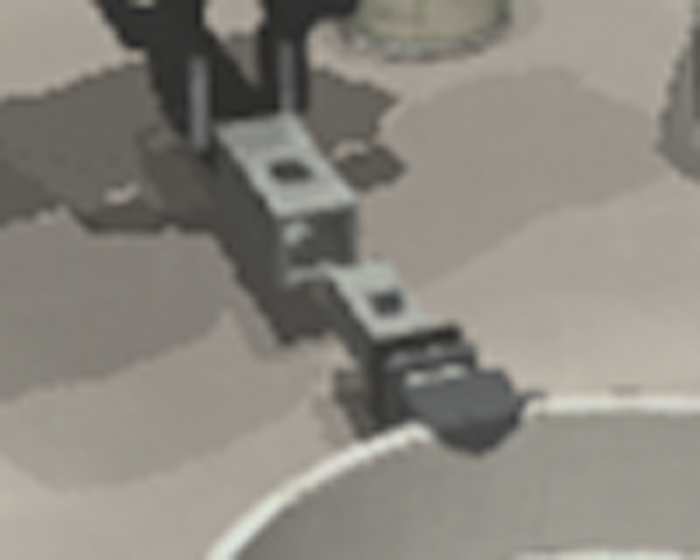

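The scene crop shows the mouth's top edge from (278,218) to (356,203) and the stub's nose-base top edge from (333,268) to (383,262). I'll compare the predicted heights.

```bash
python3 - <<'E'
from h import *
np.set_printoptions(precision=1,suppress=True)
sp=lambda p:((pix("scene",p)-[270,170])*7+3)
c=np.array([528.9,-128.9]); k=.111; d=np.array([np.sin(k),np.cos(k)]); x=np.array([d[1],-d[0]])
hv=lambda u: 165+ (153+(( (u-235)*5.7)-205)*.108)/5.7
sv=lambda u: 165+ (184.5+(((u-235)*5.7)-445)*.096)/5.7
m=world("top",[298.2,hv(298)],54.2)[:2]; al=(m-c)@d
print("mouth along",al,"lat",(m-c)@x)
for n,u,z in(("nosebase",312.9,50),("btnrear",327.6,51),("washfront",335.0,51),("tip",304.9,42),("bracket",348.5,57)): 
    w=world("top",[u,sv(u)],z)[:2]; print(n,(w-c)@d,(w-c)@x)
for z in(52.2,54.2,56.2): print("mouth top",z,[sp([*(m+w*x),z]) for w in(-14.2,14.2)], "bottom",[sp([*(m+w*x),z-28.4]) for w in(-14.2,14.2)])
for z in(48,50,52): print("nose top",z,[sp([*(c+226*d+w*x),z]) for w in(-10,10)], "washer end",[sp([*(c+176*d+w*x),z]) for w in(-10,10)])
E
```

```text
mouth along 256.36820955963105 lat -1.528150859155481
nosebase 222.99717935401986 -2.394817473170111
btnrear 189.92266504529496 -0.9867498428739339
washfront 173.25193178277567 -0.24399511504367055
tip 241.04599029631171 -2.6745882330836785
bracket 143.39829523623612 0.692828567663426
mouth top 52.2 [array([277.6, 215.1]), array([358.2, 200.4])] bottom [array([280. , 288.8]), array([359.3, 273.7])]
mouth top 54.2 [array([277.5, 209.8]), array([358.1, 195.1])] bottom [array([279.8, 283.7]), array([359.2, 268.6])]
mouth top 56.2 [array([277.3, 204.5]), array([358. , 189.9])] bottom [array([279.7, 278.6]), array([359.1, 263.5])]
nose top 48 [array([324. , 265.7]), array([382. , 254.7])] washer end [array([376.9, 341.6]), array([437.5, 329.5])]
nose top 50 [array([323.9, 260.4]), array([382. , 249.4])] washer end [array([376.9, 336. ]), array([437.5, 324. ])]
nose top 52 [array([323.8, 255. ]), array([381.9, 244.1])] washer end [array([376.8, 330.5]), array([437.6, 318.5])]
```

Emit:
drive_tool(plan=[[0, 0.04, 0, 0, 0, 0.03, 15], [-0.3, 0, 0, 0, 0, 0, 15], [-0.3, 0, 0, 0, 0, 0, 15], [-0.2, 0, 0, 0, 0, 0, 15], [-0.2, 0, 0, 0, 0, 0, 15], [-0.1, 0, 0, 0, 0, 0, 15], [-0.1, 0, 0, 0, 0, 0, 15], [-0.1, 0, 0, 0, 0, 0, 15], [0, 0, 0, 0, 0, 0, 15]])

```text
clock: 13.68
tcp_pos: [563.0, 184.9, 5.6]
ee_rot: [-0.0, 0.745, 0.667, -0.0]
force: [-0.2, -0.3, -1.9]
width: 25.0
finger_force: 44.7
```

```bash
cat >> h.py <<'E'
def st():
    s=ctrl.sense(); d=np.array([.111,.994]); x=np.array([.994,-.111]); p=s["tcp_pos"][:2]-[528.9,-128.9]; f=s["force"]
    print("t",round(s["clock"],2),"along tcp",(p@d).round(2),"lat",(p@x).round(2),"z",s["tcp_pos"][2].round(2),"Fal,lat,z",(f[:2]@d).round(1),(f[:2]@x).round(1),f[2].round(1),"T",s["torque"].round(2),"w",round(s["width"],1),round(s["finger_force"],1))
E
python3 -c "
from h import *
st()"
```

```text
t 13.68 along tcp 315.66 lat -0.97 z 5.58 Fal,lat,z -0.3 -0.2 -1.9 T [-0.01 -0.02  0.01] w 25.0 44.7
```

Emit:
drive_tool(plan=[[-0.1, 0, 0, 0, 0, 0, 15], [-0.1, 0, 0, 0, 0, 0, 15], [-0.1, 0, 0, 0, 0, 0, 15], [0, 0, 0, 0, 0, 0, 15]])

```text
clock: 14.18
tcp_pos: [562.1, 177.3, 5.6]
ee_rot: [-0.0, 0.745, 0.667, -0.0]
force: [0.7, 0.4, -2.2]
width: 25.0
finger_force: 44.7
```

```bash
python3 -c "
from h import *
st()"
```

```text
t 14.18 along tcp 308.04 lat -0.96 z 5.58 Fal,lat,z 0.5 0.7 -2.2 T [0.02 0.04 0.03] w 25.0 44.7
```

Emit:
drive_tool(plan=[[-0.1, 0, 0, 0, 0, 0, 15], [-0.1, 0, 0, 0, 0, 0, 15], [-0.1, 0, 0, 0, 0, 0, 15], [-0.1, 0, 0, 0, 0, 0, 15], [0, 0, 0, 0, 0, 0, 15]])

```text
clock: 14.8
tcp_pos: [561.0, 167.3, 5.6]
ee_rot: [-0.0, 0.745, 0.667, -0.0]
force: [-0.6, 0.3, -2.5]
width: 25.1
finger_force: 44.7
```

```bash
python3 -c "
from h import *
st()"
```

```text
t 14.8 along tcp 298.01 lat -0.95 z 5.57 Fal,lat,z 0.2 -0.7 -2.5 T [ 0.01  0.08 -0.  ] w 25.1 44.7
```

Emit:
drive_tool(plan=[[-0.08, 0, 0, 0, 0, 0, 15], [-0.08, 0, 0, 0, 0, 0, 15], [-0.08, 0, 0, 0, 0, 0, 15], [0, 0, 0, 0, 0, 0, 15]])

```text
clock: 15.3
tcp_pos: [560.7, 161.5, 5.9]
ee_rot: [0.0, 0.745, 0.667, 0.0]
force: [0.6, 0.4, 0.0]
width: 25.0
finger_force: 44.8
```

```bash
python3 -c "
from h import *
st()"
```

```text
t 15.3 along tcp 292.23 lat -0.63 z 5.85 Fal,lat,z 0.5 0.6 0.0 T [-0.02  0.   -0.02] w 25.0 44.8
```

Emit:
drive_tool(plan=[[-0.08, 0, 0, 0, 0, 0, 15], [-0.08, 0, 0, 0, 0, 0, 15], [-0.08, 0, 0, 0, 0, 0, 15], [0, 0, 0, 0, 0, 0, 15]])

```text
clock: 15.8
tcp_pos: [560.3, 156.2, 6.0]
ee_rot: [-0.0, 0.745, 0.668, 0.001]
force: [1.5, 4.2, 1.5]
width: 24.8
finger_force: 45.1
```

```bash
python3 -c "
from h import *
st()"
```

```text
t 15.8 along tcp 286.86 lat -0.42 z 5.97 Fal,lat,z 4.3 1.0 1.5 T [ 0.62 -0.13  0.02] w 24.8 45.1
```

Emit:
drive_tool(plan=[[-0.08, 0, 0, 0, 0, 0, 15], [-0.08, 0, 0, 0, 0, 0, 15], [-0.08, 0, 0, 0, 0, 0, 15], [0, 0, 0, 0, 0, 0, 15]])

```text
clock: 16.3
tcp_pos: [559.1, 148.9, 5.6]
ee_rot: [0.0, 0.745, 0.667, -0.0]
force: [0.2, 1.6, 2.2]
width: 24.9
finger_force: 45.1
```

```bash
python3 -c "
from h import *
st()"
```

```text
t 16.3 along tcp 279.48 lat -0.78 z 5.64 Fal,lat,z 1.6 0.0 2.2 T [-0.24  0.01 -0.04] w 24.9 45.1
```

Emit:
drive_tool(plan=[[-0.08, 0, 0, 0, 0, 0, 15], [-0.08, 0, 0, 0, 0, 0, 15], [-0.08, 0, 0, 0, 0, 0, 15], [-0.08, 0, 0, 0, 0, 0, 15], [0, 0, 0, 0, 0, 0, 15]])

```text
clock: 16.92
tcp_pos: [558.2, 141.3, 5.6]
ee_rot: [0.0, 0.745, 0.667, -0.0]
force: [0.7, 1.0, 2.4]
width: 24.8
finger_force: 45.2
```

```bash
python3 -c "
from h import *
st()"
```

```text
t 16.93 along tcp 271.78 lat -0.85 z 5.6 Fal,lat,z 1.1 0.6 2.4 T [-0.25 -0.02 -0.05] w 24.8 45.2
```

Emit:
drive_tool(plan=[[-0.05, 0, 0, 0, 0, 0, 15], [-0.05, 0, 0, 0, 0, 0, 15], [0, 0, 0, 0, 0, 0, 15]])

```text
clock: 17.3
tcp_pos: [558.0, 139.1, 5.6]
ee_rot: [0.0, 0.745, 0.667, -0.0]
force: [1.1, 0.6, 3.5]
width: 24.7
finger_force: 45.2
```

```bash
python3 -c "
from h import *
st()"
```

```text
t 17.3 along tcp 269.6 lat -0.86 z 5.6 Fal,lat,z 0.7 1.1 3.5 T [-0.12 -0.   -0.01] w 24.7 45.2
```

Emit:
drive_tool(plan=[[-0.05, 0, 0, 0, 0, 0, 15], [-0.05, 0, 0, 0, 0, 0, 15], [0, 0, 0, 0, 0, 0, 15]])

```text
clock: 17.68
tcp_pos: [557.7, 136.5, 5.6]
ee_rot: [0.0, 0.745, 0.667, -0.0]
force: [0.9, 1.9, 3.5]
width: 24.9
finger_force: 45.2
```

```bash
python3 -c "
from h import *
st()"
```

```text
t 17.68 along tcp 267.01 lat -0.84 z 5.59 Fal,lat,z 2.0 0.7 3.5 T [-0.12 -0.03  0.  ] w 24.9 45.2
```

Emit:
drive_tool(plan=[[-0.04, 0, 0, 0, 0, 0, 15], [-0.04, 0, 0, 0, 0, 0, 15], [0, 0, 0, 0, 0, 0, 15]])

```text
clock: 18.05
tcp_pos: [557.5, 134.5, 5.6]
ee_rot: [0.0, 0.745, 0.667, -0.0]
force: [0.2, 0.6, 4.0]
width: 24.6
finger_force: 45.2
```

```bash
python3 -c "
from h import *
st()"
```

```text
t 18.05 along tcp 265.02 lat -0.86 z 5.6 Fal,lat,z 0.6 0.1 4.0 T [-0.2   0.01  0.01] w 24.6 45.2
```

Emit:
drive_tool(plan=[[-0.04, 0, 0, 0, 0, 0, 15], [-0.04, 0, 0, 0, 0, 0, 15], [0, 0, 0, 0, 0, 0, 15]])

```text
clock: 18.42
tcp_pos: [557.4, 133.7, 5.8]
ee_rot: [-0.001, 0.745, 0.668, 0.001]
force: [1.4, 4.8, 4.5]
width: 24.9
finger_force: 45.4
```

```bash
python3 -c "
from h import *
st()"
```

```text
t 18.43 along tcp 264.16 lat -0.81 z 5.78 Fal,lat,z 5.0 0.9 4.5 T [ 0.78 -0.02  0.02] w 24.9 45.4
```

Emit:
drive_tool(plan=[[-0.03, 0, 0, 0, 0, 0, 15], [-0.03, 0, 0, 0, 0, 0, 15], [0, 0, 0, 0, 0, 0, 15]])

```text
clock: 18.8
tcp_pos: [557.3, 133.0, 5.9]
ee_rot: [-0.001, 0.744, 0.668, 0.001]
force: [0.8, 7.0, 4.3]
width: 25.0
finger_force: 45.4
```

```bash
python3 -c "
from h import *
st()"
```

```text
t 18.8 along tcp 263.46 lat -0.81 z 5.89 Fal,lat,z 7.0 0.0 4.3 T [ 1.07  0.02 -0.09] w 25.0 45.4
```

Emit:
drive_tool(plan=[[-0.04, 0, 0, 0, 0, 0, 15], [-0.02, 0, 0, 0, 0, 0, 15], [0, 0, 0, 0, 0, 0, 15]])

```text
clock: 19.18
tcp_pos: [557.0, 131.6, 5.5]
ee_rot: [-0.001, 0.744, 0.668, 0.001]
force: [1.6, 6.8, -0.8]
width: 24.5
finger_force: 44.7
```

```bash
python3 -c "
from h import *
st()"
```

```text
t 19.18 along tcp 262.08 lat -0.99 z 5.46 Fal,lat,z 7.0 0.8 -0.8 T [ 1.28 -0.37  0.05] w 24.5 44.7
```

Emit:
drive_tool(plan=[[-0.04, 0, 0, 0, 0, 0, 15], [0, 0, 0, 0, 0, 0, 15]])

```text
clock: 19.42
tcp_pos: [557.0, 131.3, 5.3]
ee_rot: [-0.002, 0.744, 0.668, 0.002]
force: [2.1, 8.8, 1.3]
width: 24.8
finger_force: 44.8
```

```bash
python3 -c "
from h import *
st()"
```

```text
t 19.43 along tcp 261.77 lat -0.96 z 5.3 Fal,lat,z 9.0 1.1 1.3 T [ 1.72 -0.35  0.01] w 24.8 44.8
```

The lift force dropped from +4.3 to -0.8 N during the push, so the button has popped up. I'll back off gently to test the lock.

Emit:
drive_tool(plan=[[-0.03, 0, 0, 0, 0, 0, 15], [0, 0, 0, 0, 0, 0, 15], [0.05, 0, 0, 0, 0, 0, 15], [0.05, 0, 0, 0, 0, 0, 15], [0.04, 0, 0, 0, 0, 0, 15], [0.04, 0, 0, 0, 0, 0, 15], [0, 0, 0, 0, 0, 0, 15]])

```text
clock: 20.3
tcp_pos: [557.1, 131.7, 5.3]
ee_rot: [0.0, 0.745, 0.667, -0.001]
force: [1.7, -1.2, -1.5]
width: 24.6
finger_force: 44.8
```

```bash
python3 -c "
from h import *
st()"
```

```text
t 20.3 along tcp 262.13 lat -0.9 z 5.33 Fal,lat,z -1.0 1.8 -1.5 T [-0.12 -0.38  0.14] w 24.6 44.8
```

It's locked: the TCP stays at 262.1 although it was commanded back about 4 mm. I'll release and retreat upward.

Emit:
drive_tool(plan=[[0, 0, 0, 0, 0, 0, 28], [0, 0, 0, 0, 0, 0, 40], [0, 0, 0, 0, 0, 0, 60], [0, 0, 0, 0, 0, 0, 60], [0, 0, -0.5, 0, 0, 0, 60], [0, 0, -1, 0, 0, 0, 60], [0, 0, -1, 0, 0, 0, 60], [0, 0, -1, 0, 0, 0, 60], [0, 0, -1, 0, 0, 0, 60], [0, 0, -1, 0, 0, 0, 60]])

```text
clock: 21.55
tcp_pos: [557.3, 132.6, 145.0]
ee_rot: [0.0, 0.745, 0.667, 0.0]
force: [0.5, -0.5, 0.5]
width: 60.0
finger_force: 0.0
```

Emit:
drive_tool(plan=[[1, 0, 0, 0, 0, 0, 60], [1, 0, 0, 0, 0, 0, 60], [1, 0, 0, 0, 0, 0, 60], [1, 0, 0, 0, 0, 0, 60], [1, 0, 0, 0, 0, 0, 60], [1, 0, 0, 0, 0, 0, 60], [0, 0, 0, 0, 0, 0, 60], [0, 0, 0, 0, 0, 0, 60]])

```text
clock: 22.55
tcp_pos: [573.4, 281.4, 143.2]
ee_rot: [0.0, 0.745, 0.667, -0.0]
force: [-0.0, -0.3, 0.6]
width: 60.2
finger_force: 0.0
```

```bash
python3 - <<'E'
from h import *
st()
im=ctrl.get_image("top"); g=cv2.cvtColor(im,cv2.COLOR_RGB2GRAY)
for v in(-1,0,1): print([int(g[int(round(165+(184.5+((u-235)*5.7-445)*.096)/5.7))+v,u]) for u in range(255,352,1)])
E
```

```text
t 22.55 along tcp 412.77 lat -1.26 z 143.19 Fal,lat,z -0.3 -0.0 0.6 T [ 0.03 -0.01  0.02] w 60.2 0.0
[119, 125, 138, 133, 128, 117, 99, 78, 75, 55, 52, 52, 53, 52, 55, 54, 53, 57, 55, 56, 53, 56, 57, 55, 58, 52, 59, 53, 58, 55, 56, 51, 55, 55, 57, 62, 58, 58, 59, 55, 59, 58, 61, 54, 59, 61, 53, 56, 55, 67, 111, 158, 180, 186, 185, 184, 178, 184, 184, 186, 184, 184, 184, 185, 182, 178, 165, 138, 117, 110, 99, 100, 121, 158, 180, 184, 181, 185, 184, 184, 181, 157, 110, 82, 118, 140, 124, 102, 120, 155, 179, 183, 180, 154, 116, 97, 95]
[119, 121, 131, 139, 128, 115, 105, 96, 88, 63, 50, 52, 53, 54, 52, 57, 54, 52, 56, 55, 51, 55, 52, 60, 54, 54, 50, 59, 59, 55, 58, 54, 56, 58, 56, 54, 59, 52, 57, 56, 56, 57, 57, 55, 57, 63, 58, 56, 59, 70, 121, 165, 182, 183, 183, 182, 183, 184, 184, 184, 185, 185, 183, 182, 178, 178, 159, 124, 107, 104, 108, 103, 125, 162, 179, 183, 185, 185, 183, 186, 180, 149, 100, 89, 125, 142, 119, 97, 127, 163, 182, 182, 176, 145, 105, 94, 98]
[127, 116, 124, 135, 135, 129, 123, 113, 93, 65, 52, 53, 52, 54, 52, 56, 54, 50, 54, 49, 56, 49, 49, 60, 59, 55, 57, 59, 54, 53, 56, 58, 53, 58, 55, 58, 59, 57, 56, 59, 58, 54, 56, 60, 57, 56, 57, 52, 56, 74, 130, 169, 180, 180, 184, 184, 182, 186, 180, 182, 182, 182, 183, 184, 180, 171, 148, 128, 117, 116, 136, 126, 134, 166, 182, 184, 184, 183, 182, 182, 177, 135, 92, 90, 124, 132, 109, 100, 122, 166, 181, 185, 169, 135, 93, 90, 99]
```

```bash
python3 -c "
from cell import ctrl
print(ctrl.hand_in())"
```

```text
the job is handed in; nothing more can be done
None
```

I slid the handle onto the stub until the button popped up, confirmed the lock with a gentle pull, then let go and handed the job in; forces along the stub stayed around 9 N and the clock was about 23 s, with no verdict returned.

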